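# Sort two napkin rings on the sizing post

### The job

The napkin rings came back mixed: sort the two on the sizing post. Slide the ring whose hole passes over the post down until it sits flat on the stand's foot and leave it there; the ring whose hole is too narrow for the post goes flat, hole upwards, in the middle of the empty side plate.

Things in the scene. Friction and masses are not known exactly. Their poses are not given: they have to be found in the camera images.
- large_ring_mid (a point): centre of the large napkin ring (middle of its bore, 18 mm above its underside): a plain pale wooden ring standing with its hole upright on the table, loose, 50 g; outside diameter 60 mm, hole 44 mm right through, wall 8 mm, 36 mm high; z runs along the hole. It passes over the post with 10 mm to spare all round. Stands on the table in the row nearer the robot, in any of three places beside the small ring and a tea light.
- small_ring_mid (a point): centre of the small napkin ring (middle of its bore, 18 mm above its underside): same pale wood and same height, loose, 25 g; outside diameter 36 mm, hole 20 mm, wall 8 mm, 36 mm high, hole upright; z runs along the hole. Its hole is narrower than the post, so it cannot go on. In the same row.
- post_seat (a point): the sizing post's seat: the point on the post's axis at the level of the foot's top, 10 mm above the table. The stand is a pale wooden disc 90 mm across and 10 mm thick with a plain steel post of 24 mm diameter rising from its middle to 45 mm above the seat (55 mm above the table), the end domed; z is up. The stand is fixed to the table. It stands left or right in the row behind the rings, the side plate on the other side, a shot glass between them.
- side_plate: the empty small white plate, 166 mm across, rim 17 mm high, loose, 0.24 kg; its origin is the centre of its underside, z up. It is very slightly dished: a ring set in its middle stands upright with its underside about 8 mm above the table; 25 mm off the middle it leans about 7 degrees. (The larger plate that bears cutlery is not meant.)
Mind the look-alikes: they are no part of the job. What is shaped like the part that bears large_ring_mid but green is not meant.

How it is judged:
By the outcome, as a careful person would: the job done as asked, in the order asked, and still so for the second after the job is handed in, with the robot touching nothing.
It also fails if it takes over 54 s, if anything falls off the work surface, if the arm or the gripper's body presses on something with over 40 N, if the wrist force passes 120 N, or if a joint passes its speed limit or range.

### The arm

A 7-joint arm with a two-finger parallel gripper is mounted at the origin on the work surface; the furniture and walls round the work are solid. World frame = base frame: x ahead of the robot, y to its left, z up, the work surface at z = 0. Lengths are in mm, angles in rad, forces in N, time in s.
With the tool pointing down it reaches from about 400 to 875 mm from the base axis. Payload 4.4 kg.
Tool frame: the origin (TCP) lies where the fingers leave the gripper's body, on its centre line; the fingertips stand 73 mm ahead of it and the grasp point (between the pads) lies 54 mm ahead of it; z points along the fingers, y is the line along which they close (so a half turn about z gives the same grasp; the last joint's range is limited). The gripper opens to 85 mm and grips with 20 to 120 N. Pads are 22 mm wide; open, the fingers measure 114 mm over their backs; the gripper's body (76 mm by 85 mm) begins 54 mm behind the grasp point. The pads swing forward as they close: fully open they stand 13 mm farther back than shut.
Start: joints at [-1.206, 0.628, 0.038, 1.517, -0.027, 0.996, -0.02], TCP at [271.42, 590.634, 303.913] pointing down, gripper open.
Joint ranges: [-3.06, 3.06], [-0.37, 2.12], [-1.25, 1.32], [0.18, 2.47], [-1.1, 4.24], [0.23, 1.98], [-2.94, 2.94]. Speed limits (rad/s): [2.57, 2.57, 3.14, 3.14, 3.14, 3.14, 3.14].

### API

Orientations are given as [roll, pitch, yaw] about the fixed x, y, z axes, in that order (R = Rz(yaw) Ry(pitch) Rx(roll)).
In Python, from cell import ctrl gives the robot as it stands.
- The arm moves only by the tool send_rows, never from a script. Its argument "rows" is a list that holds one entry, the list of rows, each a list of 6 numbers: the shift along the tool's x, y, z in cm, then the turn, a rotation vector about the tool's x, y, z in rad. In form: [[[tx, ty, tz, wx, wy, wz], ...]]. A call has 1 to 10 rows; each row is the pose to reach, as a shift and turn from the pose commanded when the call began, along the tool's axes at that moment; what a row does not reach only later rows make up. A row lasts 1/10 s, in which the tool goes at most 50 mm and 8.59 degrees, less where a joint would pass 70% of its speed; a pose out of reach is approached as far as the arm can. A call with a gripper value outside its range is refused whole. "grip" is the closure in counts, from 0 (fully open) to 255 (shut), set as the call begins (left out, the last holds). The fingers move at their own pace and stop on an object; the grip force is fixed at half the most. Time passes only in rows, so rows that repeat a pose let the fingers close. It gives the time, the measured TCP pose, the force, the opening and the grip force at its end, in the units of the state.
- ctrl.read_state(): the state, without advancing time (a new reading comes with each control period).
- ctrl.get_image(name): name is "scene" or "top" or "wrist"; returns a dict with "pixels" (420x560x3 uint8, red, green, blue), "fx", "fy", "cx", "cy" (pixels), "extrinsics" (4x4, takes a point from camera to world coordinates); the wrist camera has in their place "mount" (4x4, takes a point from camera to tool coordinates, whose origin is the TCP and whose axes are the flange's). Camera axes: x right, y up, looking along -z (the intrinsics and any distortion apply to the point x, -y, -z); pixel columns grow to the right and rows downward; lengths in mm; the calibration is good to about 2 mm. A picture is of the moment at which its call begins: read the wrist's pose just before it. There is no depth.
- ctrl.finish_job(): hands the job in; it is judged then, once.
The state is a dict: "clock": time; "qpos": joint angles; "qd": joint speeds; "tau": joint torques, N m; "eef_pos": TCP position; "tool_rot": TCP orientation; "force": force on the tool from outside, world axes, zero at the start; "torque": the same for the moment, N m; "width": finger opening in mm; "gripper_force": force on a finger pad.
Only numpy, scipy, OpenCV 4.12 (cv2) and the standard library are available. Lean on these libraries where they do the work, as an engineer would, in place of code of your own. Each camera call takes 0.05 s, during which the arm holds its last target. There are 200 camera calls.

## Working session

There is one attempt and no reset: what is moved stays moved. The work goes in short steps, Python scripts to look and compute and a tool call to move; the robot and the scene stay as the last step left them, time stands still between calls to the robot, and variables do not carry over. Pictures are saved under pics/ and viewed, at most 10 in all, crops included, and the job is handed in when it is done.

Besides the shell and the picture viewer there is one more tool, called after "Emit:" as a command line: name --argument value ..., lists and objects as JSON in quotes. send_rows: Moves the arm, as the interface text tells. Its arguments: {"type":"object","properties":{"rows":{"type":"array","items":{"type":"array","items":{"type":"array","items":{"type":"number"}}}},"grip":{"type":"number"}},"required":["rows"]}

```bash
mkdir -p pics; ls; cat > h.py <<'E'
import numpy as np, cv2
from cell import ctrl
from scipy.spatial.transform import Rotation as R
def state(): return ctrl.read_state()
def grab(n,f):
    s=ctrl.read_state(); im=ctrl.get_image(n); cv2.imwrite('pics/'+f,im['pixels'][:,:,::-1])
    if 'mount' in im:
        T=np.eye(4);T[:3,:3]=R.from_euler('xyz',s['tool_rot']).as_matrix();T[:3,3]=s['eef_pos'];im['extrinsics']=T@np.array(im['mount'])
    return im
def ray(im,u,v,z):
    E=np.array(im['extrinsics']);d=E[:3,:3]@np.array([(u-im['cx'])/im['fx'],-(v-im['cy'])/im['fy'],-1]);o=E[:3,3]
    return o+d*(z-o[2])/d[2]
E
python3 - <<'E'
from h import *
s=state();print(s['clock'],s['eef_pos'],s['tool_rot'])
for n in('top','scene'):
    im=grab(n,n+'1.png');print(n,{k:im[k] for k in im if k!='pixels'})
    np.savez(n+'.npz',**im)
E
```

```text
pics
0.0 [271.19858128 590.16223312 302.99714903] [-3.13966330e+00  3.97346454e-06  2.71077205e+00]
top {'fx': 383.1043889744203, 'fy': 383.1043889744203, 'cx': 278.06282751444706, 'cy': 206.4644653403971, 'extrinsics': array([[-1.43504827e-02,  9.87725002e-01, -1.55542224e-01,
         3.54174796e+02],
       [-9.99171973e-01, -2.00884426e-02, -3.53811122e-02,
        -1.97804849e+01],
       [-3.80714101e-02,  1.54905694e-01,  9.87195418e-01,
         8.88330866e+02],
       [ 0.00000000e+00,  0.00000000e+00,  0.00000000e+00,
         1.00000000e+00]])}
scene {'fx': 512.5991839373532, 'fy': 512.5991839373532, 'cx': 277.3122684900647, 'cy': 207.13845273478645, 'extrinsics': array([[ 7.21936889e-01,  4.81349773e-01, -4.97101121e-01,
        -4.47578306e+01],
       [-6.91735716e-01,  4.83796561e-01, -5.36136724e-01,
        -5.56923682e+02],
       [-1.75734771e-02,  7.30919479e-01,  6.82237414e-01,
         7.69904067e+02],
       [ 0.00000000e+00,  0.00000000e+00,  0.00000000e+00,
         1.00000000e+00]])}
```

View pics/top1.png

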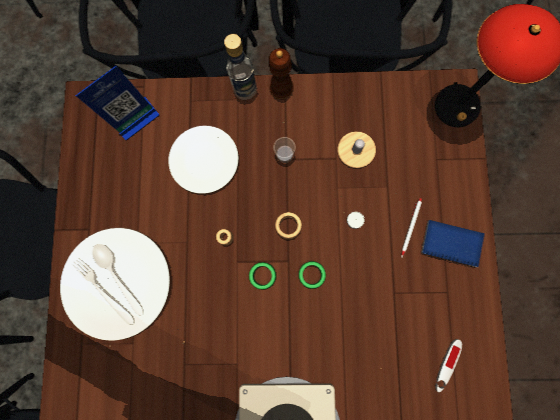

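View pics/scene1.png

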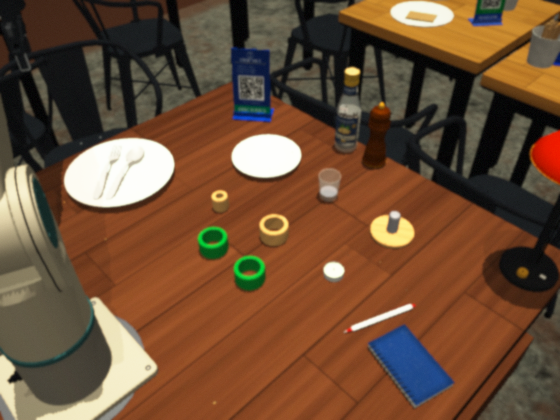

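Top view: small ring at about (224,237), large ring (288,225), plate (203,159), stand foot (357,150), shot glass (284,150). The green rings at (262,276) and (312,275) are the look-alikes. The scene view agrees.

```bash
cat > m.py <<'E'
from h import *
def blob(im,seed,r,lo,hi):
    hsv=cv2.cvtColor(im['pixels'],cv2.COLOR_RGB2HSV);m=cv2.inRange(hsv,lo,hi)
    k=np.zeros_like(m);cv2.circle(k,seed,r,255,-1);m&=k
    c=max(cv2.findContours(m,0,2)[0],key=cv2.contourArea);return cv2.fitEllipse(cv2.convexHull(c))
E
python3 - <<'E'
from m import *
wood=((10,60,140),(35,200,255))
im=dict(np.load('top.npz'))
for n,s,r,z,c in(('small',(224,237),12,36,wood),('large',(288,225),18,36,wood),('foot',(357,150),24,10,wood),('plate',(203,159),42,17,((0,0,150),(180,60,255))),('glassbase',(284,150),15,30,((0,0,90),(180,90,255)))):
    e=blob(im,s,r,*c);p=ray(im,*e[0],z);print(n,np.round(e[0],1),np.round(e[1],1),p.round(1),'px/mm',im['fx']/(888-z))
print('post top',ray(im,360,143,55))
E
```

```text
small [223.  236.2] [14.8 15.4] [423.5 135.1  36. ] px/mm 0.4496530387023713
large [288.  224.6] [25.2 26.1] [447. -11.  36.] px/mm 0.4496530387023713
foot [356.4 149.1] [36.1 38.3] [ 625.7 -175.1   10. ] px/mm 0.4363375728638045
plate [202.9 159.1] [66.9 70.4] [608.7 187.9  17. ] px/mm 0.43984430421862264
glassbase [284.1 152.3] [16.3 17.8] [616.3  -4.9  30. ] px/mm 0.44650861185829877
post top [ 625.82637384 -175.88576084   55.        ]
```

Emit:
send_rows --rows '[[[-41, -47.3, 5, 0, 0, 0], [-41, -47.3, 5, 0, 0, 0], [-41, -47.3, 5, 0, 0, 0], [-41, -47.3, 5, 0, 0, 0], [-41, -47.3, 5, 0, 0, 0], [-41, -47.3, 5, 0, 0, 0], [-41, -47.3, 5, 0, 0, 0], [-41, -47.3, 5, 0, 0, 0], [-41, -47.3, 5, 0, 0, 0], [-41, -47.3, 5, 0, 0, 0]]]' --grip 0

```text
clock: 1.1
eef_pos: [410.9, 110.2, 263.9]
tool_rot: [3.142, 0.0, 2.711]
force: [1.6, 0.5, -0.5]
width: 85.7
gripper_force: 0.0
```

Emit:
send_rows --rows '[[[0, 0, 0, 0, 0, 0], [0, 0, 0, 0, 0, 0], [0, 0, 0, 0, 0, 0]]]'

```text
clock: 1.4
eef_pos: [410.6, 113.2, 264.1]
tool_rot: [3.141, -0.0, 2.712]
force: [-0.5, -0.5, -0.3]
width: 85.4
gripper_force: 0.0
```

```bash
cat >> h.py <<'E'
def delta(p):
    s=state();return (R.from_euler('xyz',s['tool_rot']).as_matrix().T@(np.array(p)-s['eef_pos'])/10).round(2)
E
python3 - <<'E'
from h import *
im=grab('wrist','w1.png');np.savez('w1.npz',**im);s=state()
print(s['eef_pos'],im['mount'],im['fx'],im['extrinsics'][:3,3]); print(delta([447,-11,150]),delta([447,-11,250]))
E
```

```text
[410.45005169 113.61608056 264.08698308] [[-3.82768908e-04  9.54290556e-01  2.98880224e-01  7.68228489e+01]
 [ 9.99999697e-01  1.62784744e-04  7.60923039e-04 -1.72918130e-02]
 [ 6.77488529e-04  2.98880425e-01 -9.54290329e-01 -6.93819014e+01]
 [ 0.00000000e+00  0.00000000e+00  0.00000000e+00  1.00000000e+00]] 374.56326412381026 [340.706026   145.09289386 333.48123567]
[-8.5  -9.83 11.4 ] [-8.5  -9.82  1.4 ]
```

View pics/w1.png

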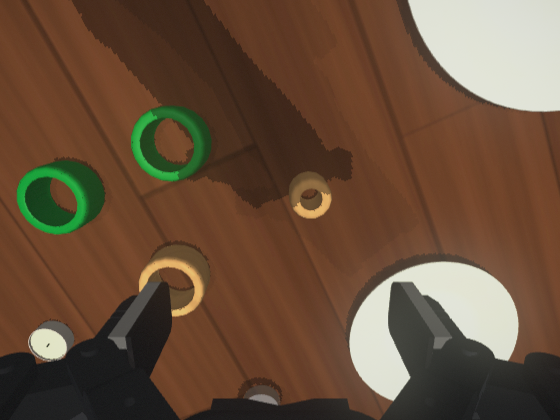

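The wrist view shows the small ring at (311,205), the large ring at (173,288) partly behind a finger, and the plate at lower right. Next I move above the large ring.

Emit:
send_rows --rows '[[[-4, -5, 1.4, 0, 0, 0], [-8.5, -9.8, 1.4, 0, 0, 0], [-8.5, -9.8, 1.4, 0, 0, 0], [-8.5, -9.8, 1.4, 0, 0, 0], [-8.5, -9.8, 1.4, 0, 0, 0], [-8.5, -9.8, 1.4, 0, 0, 0], [-8.5, -9.8, 1.4, 0, 0, 0]]]'

```text
clock: 2.15
eef_pos: [446.9, -10.5, 250.1]
tool_rot: [3.141, -0.0, 2.714]
force: [0.9, -0.1, -0.4]
width: 85.2
gripper_force: 0.0
```

```bash
python3 - <<'E'
from m import *
im=grab('wrist','w2.png');np.savez('w2.npz',**im);s=state();print(s['eef_pos'])
w1=dict(np.load('w1.npz'))
def proj(im,p):
    c=np.linalg.inv(im['extrinsics'])@np.r_[p,1];return im['cx']-im['fx']*c[0]/c[2],im['cy']+im['fy']*c[1]/c[2]
for im,p,r in((w1,(423.5,135.1,36),35),(im,(447,-11,36),60)):
    u=proj(im,p);hsv=cv2.cvtColor(im['pixels'],cv2.COLOR_RGB2HSV);V=hsv[:,:,2]
    for t in(180,200,220):
        e=blob(im,tuple(int(a) for a in u),r,(8,60,t),(35,220,255));print(np.round(u),t,np.round(e,1) if 0 else (np.round(e[0],1),np.round(e[1],1)),ray(im,*e[0],36).round(1))
    cv2.imwrite('pics/crop%d.png'%r,cv2.resize(im['pixels'][int(u[1])-50:int(u[1])+50,int(u[0])-50:int(u[0])+50,::-1],None,fx=4,fy=4))
a,b=[cv2.imread('pics/crop%d.png'%r) for r in(35,60)]
cv2.imwrite('pics/c.png',np.hstack([a,b]))
E
```

```text
[446.84969954 -10.81321204 250.14937772]
[311. 199.] 180 (array([313. , 204.5]), array([23.5, 37.5])) [428.6 135.1  36. ]
[311. 199.] 200 (array([313.2, 204.4]), array([23.9, 36.5])) [428.6 135.3  36. ]
[311. 199.] 220 (array([313., 204.]), array([22.8, 33.5])) [428.2 135.3  36. ]
[279. 201.] 180 (array([282.2, 211.4]), array([43.9, 63.9])) [455.9 -12.5  36. ]
[279. 201.] 200 (array([281.9, 210.8]), array([45., 63.])) [455.3 -12.5  36. ]
[279. 201.] 220 (array([277.8, 223.7]), array([17.2, 44.9])) [463.8 -20.   36. ]
```

View pics/c.png

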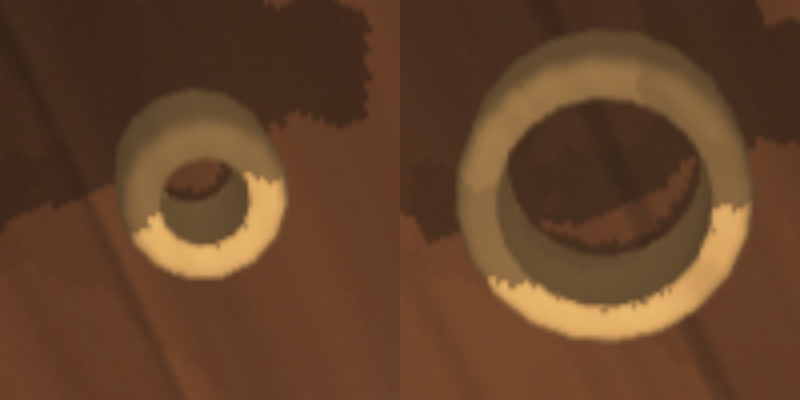

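The crops show both rings with their holes upright. The rim centres are within 1 px of the predicted (312,200) and (280,201), so the top-view positions hold. Next I go down on the large ring.

Emit:
send_rows --rows '[[[0, 0, 4, 0, 0, 0], [0, 0, 8, 0, 0, 0], [0, 0, 12, 0, 0, 0], [0, 0, 15, 0, 0, 0], [0, 0, 16.5, 0, 0, 0], [0, 0, 17.2, 0, 0, 0], [0, 0, 17.2, 0, 0, 0], [0, 0, 17.2, 0, 0, 0]]]'

```text
clock: 3.0
eef_pos: [446.8, -11.5, 77.1]
tool_rot: [3.141, -0.001, 2.713]
force: [-0.1, -0.2, -0.3]
width: 85.4
gripper_force: 0.0
```

Emit:
send_rows --rows '[[[0, 0, 0, 0, 0, 0], [0, 0, 0, 0, 0, 0], [0, 0, 0, 0, 0, 0], [0, 0, 0, 0, 0, 0], [0, 0, 0, 0, 0, 0], [0, 0, 0, 0, 0, 0], [0, 0, 0, 0, 0, 0], [0, 0, 0, 0, 0, 0]]]' --grip 150

```text
clock: 3.8
eef_pos: [447.2, -12.0, 78.8]
tool_rot: [3.141, 0.001, 2.712]
force: [-0.9, 0.8, 6.3]
width: 55.2
gripper_force: 63.7
```

Emit:
send_rows --rows '[[[0, 0, -0.5, 0, 0, 0], [0, 0, -1.5, 0, 0, 0], [0, 0, -4, 0, 0, 0], [0, 0, -7, 0, 0, 0], [0, 0, -10, 0, 0, 0], [0, 0, -10, 0, 0, 0], [0, 0, -10, 0, 0, 0]]]'

```text
clock: 4.5
eef_pos: [447.3, -12.8, 178.6]
tool_rot: [3.141, 0.001, 2.71]
force: [-0.9, -1.0, -1.5]
width: 55.1
gripper_force: 63.3
```

```bash
python3 - <<'E'
from h import *
im=grab('wrist','w3.png');t=grab('scene','s3.png');s=state();print(s['eef_pos'],s['width'],delta([626,-175.5,180]))
a=im['pixels'][:,:,::-1];b=cv2.resize(t['pixels'][60:340,150:450,::-1],None,fx=.8*1,fy=.8)
b=cv2.copyMakeBorder(b,0,420-b.shape[0],0,0,0);cv2.imwrite('pics/c3.png',np.hstack([a,b]))
E
```

```text
[446.52921461 -12.73134881 177.49768258] 55.37446423493809 [-23.11  -7.29  -0.27]
```

View pics/c3.png

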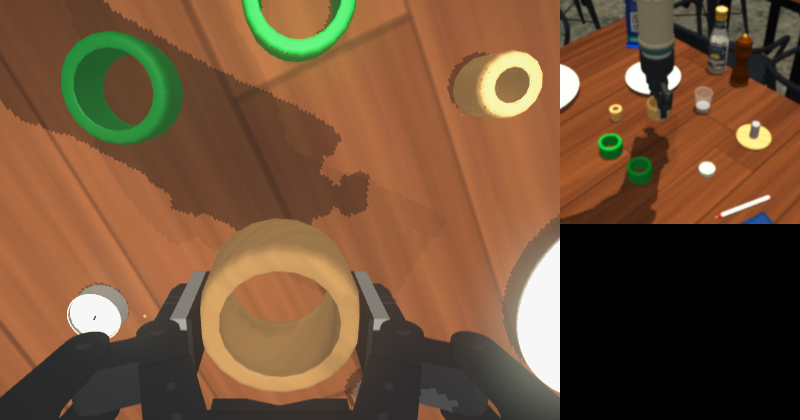

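The large ring is held squarely between the pads. Its hole centre is at about (280,331) in the wrist image, and the inset scene crop shows it clear of the table.

```bash
python3 - <<'E'
from h import *
im=grab('wrist','w3b.png');s=state()
p=ray(im,279.5,330.5,s['eef_pos'][2]-42.3);print(p,s['eef_pos'], delta(np.array([626,-175.5,180])-np.r_[p[:2]-s['eef_pos'][:2],0]))
E
```

```text
[446.61077958 -12.97086273 134.97808303] [446.46514373 -12.58942383 177.27808303] [-23.09  -7.28  -0.3 ]
```

Emit:
send_rows --rows '[[[-1.5, -0.5, 0, 0, 0, 0], [-4.5, -1.4, 0, 0, 0, 0], [-8, -2.5, 0, 0, 0, 0], [-11.5, -3.6, 0, 0, 0, 0], [-15, -4.7, 0, 0, 0, 0], [-18.5, -5.8, 0, 0, 0, 0], [-21.3, -6.7, 0, 0, 0, 0], [-22.7, -7.15, 0, 0, 0, 0], [-23.1, -7.3, 0, 0, 0, 0], [-23.1, -7.3, 0, 0, 0, 0]]]'

```text
clock: 5.65
eef_pos: [625.9, -174.9, 176.6]
tool_rot: [-3.141, -0.002, 2.711]
force: [0.1, 0.0, -0.1]
width: 55.2
gripper_force: 63.3
```

Emit:
send_rows --rows '[[[0, 0, 0, 0, 0, 0], [0, 0, 0, 0, 0, 0], [0, 0, 0, 0, 0, 0]]]'

```text
clock: 5.95
eef_pos: [626.1, -174.5, 178.2]
tool_rot: [-3.141, -0.0, 2.712]
force: [0.8, -1.0, -0.9]
width: 55.0
gripper_force: 63.3
```

```bash
python3 - <<'E'
from h import *
im=grab('wrist','w4.png');s=state();print(s['eef_pos'],s['tool_rot'],delta([626,-175.5,88]))
np.savez('w4.npz',**im)
E
```

```text
[ 626.19870942 -174.69943403  178.2678604 ] [-3.14144283e+00 -1.56197448e-04  2.71164163e+00] [-0.02 -0.08  9.03]
```

View pics/w4.png

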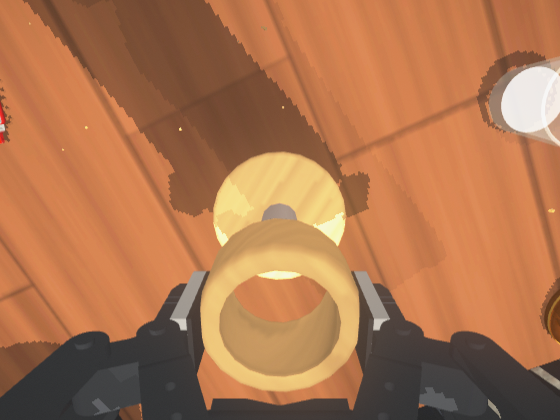

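The foot spans u 214–346 and the post sits at u 280, both centred under the ring's bore. Next I lower it.

Emit:
send_rows --rows '[[[0, -0.05, 1, 0, 0, 0], [0, -0.05, 2.5, 0, 0, 0], [0, -0.05, 4, 0, 0, 0], [0, -0.05, 5, 0, 0, 0], [0, -0.05, 6, 0, 0, 0], [0, -0.05, 7, 0, 0, 0], [0, -0.05, 8, 0, 0, 0], [0, -0.05, 8.5, 0, 0, 0], [0, -0.05, 8.8, 0, 0, 0], [0, -0.05, 8.8, 0, 0, 0]]]'

```text
clock: 7.0
eef_pos: [626.2, -175.6, 89.8]
tool_rot: [3.142, -0.0, 2.711]
force: [-0.6, -1.7, 0.2]
width: 54.7
gripper_force: 63.3
```

Emit:
send_rows --rows '[[[0, 0, 0.1, 0, 0, 0], [0, 0, 0.15, 0, 0, 0], [0, 0, 0.15, 0, 0, 0], [0, 0, 0.15, 0, 0, 0]]]'

```text
clock: 7.4
eef_pos: [626.5, -175.7, 88.9]
tool_rot: [3.141, 0.001, 2.711]
force: [-1.0, 0.7, 0.4]
width: 54.7
gripper_force: 63.3
```

Emit:
send_rows --rows '[[[0, 0, 0.1, 0, 0, 0], [0, 0, 0.15, 0, 0, 0], [0, 0, 0.15, 0, 0, 0], [0, 0, 0.15, 0, 0, 0]]]'

```text
clock: 7.8
eef_pos: [626.4, -175.7, 88.8]
tool_rot: [-3.141, 0.001, 2.711]
force: [-3.7, -0.1, 9.6]
width: 55.1
gripper_force: 64.5
```

Contact on the foot, about 10 N. Now I release and rise.

Emit:
send_rows --rows '[[[0, 0, 0, 0, 0, 0], [0, 0, 0, 0, 0, 0], [0, 0, 0, 0, 0, 0], [0, 0, 0, 0, 0, 0], [0, 0, 0, 0, 0, 0], [0, 0, 0, 0, 0, 0], [0, 0, 0, 0, 0, 0]]]' --grip 0

```text
clock: 8.5
eef_pos: [626.3, -175.6, 87.0]
tool_rot: [3.142, -0.0, 2.711]
force: [0.3, -0.3, -0.6]
width: 85.2
gripper_force: 0.0
```

Emit:
send_rows --rows '[[[0, 0, -0.5, 0, 0, 0], [0, 0, -2, 0, 0, 0], [0, 0, -5, 0, 0, 0], [0, 0, -9, 0, 0, 0], [0, 0, -13, 0, 0, 0], [0, 0, -15, 0, 0, 0], [0, 0, -16, 0, 0, 0], [0, 0, -16, 0, 0, 0], [0, 0, -16, 0, 0, 0]]]'

```text
clock: 9.4
eef_pos: [625.6, -175.8, 246.3]
tool_rot: [-3.141, -0.001, 2.711]
force: [-1.6, -0.4, -0.5]
width: 85.6
gripper_force: 0.0
```

```bash
python3 - <<'E'
from h import *
im=grab('wrist','w5.png');t=grab('scene','s5.png');s=state();print(s['eef_pos'],s['width'],delta([424,135.5,250]))
a=im['pixels'][:,:,::-1];b=cv2.resize(t['pixels'][150:270,340:440,::-1],None,fx=2.4,fy=2.4)
b=cv2.copyMakeBorder(b,0,420-b.shape[0],0,0,0);cv2.imwrite('pics/c5.png',np.hstack([a,b]))
E
```

```text
[ 625.43805927 -175.72422622  245.494069  ] 85.32985191980302 [31.3  19.87 -0.38]
```

View pics/c5.png

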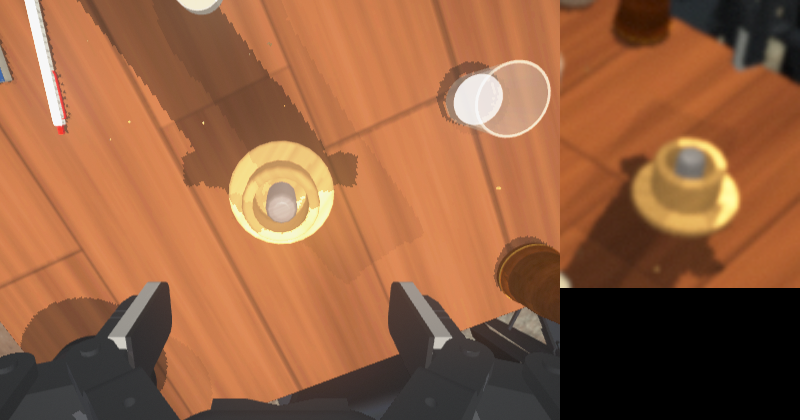

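The large ring sits flat on the foot around the post, at about (282,195) in the wrist view. Next is the small ring.

Emit:
send_rows --rows '[[[3, 1.9, 0, 0, 0, 0], [7, 4.4, 0, 0, 0, 0], [11, 7, 0, 0, 0, 0], [15, 9.5, 0, 0, 0, 0], [19, 12, 0, 0, 0, 0], [23, 14.6, 0, 0, 0, 0], [27, 17.1, 0, 0, 0, 0], [30, 19, 0, 0, 0, 0], [31.3, 19.9, 0, 0, 0, 0], [31.3, 19.9, 0, 0, 0, 0]]]'

```text
clock: 10.5
eef_pos: [423.3, 138.0, 246.6]
tool_rot: [-3.141, -0.002, 2.716]
force: [1.1, 0.1, 0.2]
width: 85.1
gripper_force: 0.0
```

Emit:
send_rows --rows '[[[0, 0, 0, 0, 0, 0], [0, 0, 0, 0, 0, 0], [0, 0, 0, 0, 0, 0]]]'

```text
clock: 10.8
eef_pos: [425.5, 134.6, 246.7]
tool_rot: [-3.141, -0.0, 2.708]
force: [0.4, -0.3, -0.5]
width: 85.3
gripper_force: 0.0
```

```bash
python3 - <<'E'
from h import *
s=state();print(s['eef_pos'],s['tool_rot'],delta([424,135.5,80]))
E
```

```text
[425.51203518 134.6187093  246.72131366] [-3.14099250e+00 -3.67827084e-04  2.70826607e+00] [ 0.17  0.03 16.67]
```

Emit:
send_rows --rows '[[[0.15, 0, 4, 0, 0, 0], [0.15, 0, 8, 0, 0, 0], [0.15, 0, 12, 0, 0, 0], [0.15, 0, 15, 0, 0, 0], [0.15, 0, 16.2, 0, 0, 0], [0.15, 0, 16.7, 0, 0, 0], [0.15, 0, 16.7, 0, 0, 0], [0.15, 0, 16.7, 0, 0, 0]]]'

```text
clock: 11.6
eef_pos: [424.0, 136.1, 80.0]
tool_rot: [3.142, 0.0, 2.71]
force: [0.0, -0.3, -0.0]
width: 85.5
gripper_force: 0.0
```

Emit:
send_rows --rows '[[[0, 0, 0, 0, 0, 0], [0, 0, 0, 0, 0, 0], [0, 0, 0, 0, 0, 0], [0, 0, 0, 0, 0, 0], [0, 0, 0, 0, 0, 0], [0, 0, 0, 0, 0, 0], [0, 0, 0, 0, 0, 0], [0, 0, 0, 0, 0, 0], [0, 0, 0, 0, 0, 0]]]' --grip 200

```text
clock: 12.5
eef_pos: [423.8, 136.5, 80.7]
tool_rot: [3.141, 0.001, 2.711]
force: [-0.1, -0.3, 5.5]
width: 30.9
gripper_force: 59.2
```

Emit:
send_rows --rows '[[[0, 0, -0.5, 0, 0, 0], [0, 0, -1.5, 0, 0, 0], [0, 0, -4, 0, 0, 0], [0, 0, -7, 0, 0, 0], [0, 0, -10, 0, 0, 0], [0, 0, -10, 0, 0, 0], [0, 0, -10, 0, 0, 0]]]'

```text
clock: 13.2
eef_pos: [423.9, 136.1, 180.6]
tool_rot: [3.141, 0.001, 2.71]
force: [-0.1, -0.0, -0.5]
width: 30.7
gripper_force: 59.3
```

```bash
python3 - <<'E'
from h import *
im=grab('wrist','w6.png');np.savez('w6.npz',**im);t=grab('top','t6.png');np.savez('t6.npz',**t);s=state();print(s['eef_pos'],s['width'],delta([608.7,187.9,180]))
b=cv2.resize(t['pixels'][100:220,150:250,::-1],None,fx=2.4,fy=2.4)
b=cv2.copyMakeBorder(b,0,420-b.shape[0],0,0,0);cv2.imwrite('pics/c6.png',np.hstack([im['pixels'][:,:,::-1],b]))
E
```

```text
[423.18590476 135.96999371 179.47220198] 31.020133059476226 [-14.68  12.47  -0.08]
```

View pics/c6.png

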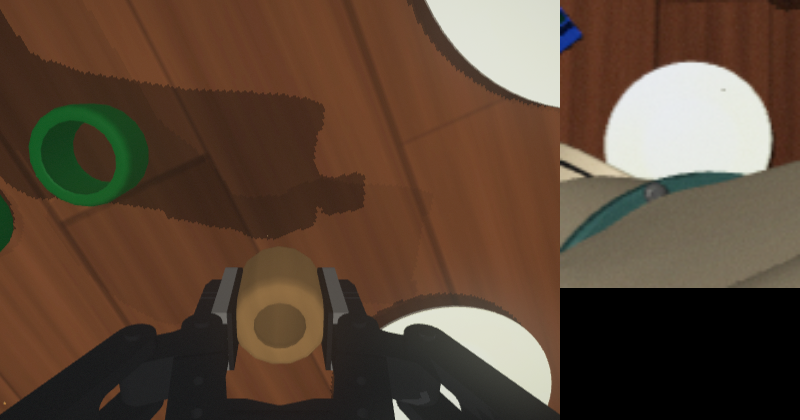

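The small ring is gripped squarely, with its hole at about (280,325). The plate is undisturbed. I go near the plate and look once more.

Emit:
send_rows --rows '[[[-1.5, 1, -2, 0, 0, 0], [-4, 2.7, -4, 0, 0, 0], [-7, 4.7, -6, 0, 0, 0], [-10, 6.7, -7, 0, 0, 0], [-13, 8.7, -7, 0, 0, 0], [-16, 10.7, -7, 0, 0, 0], [-18, 12, -7, 0, 0, 0], [-18.7, 12.5, -7, 0, 0, 0], [-18.7, 12.5, -7, 0, 0, 0], [-18.7, 12.5, -7, 0, 0, 0]]]'

```text
clock: 14.3
eef_pos: [644.1, 172.2, 249.1]
tool_rot: [-3.14, -0.002, 2.712]
force: [-1.0, 0.8, 0.0]
width: 30.4
gripper_force: 59.4
```

Emit:
send_rows --rows '[[[0, 0, 0, 0, 0, 0], [0, 0, 0, 0, 0, 0]]]'

```text
clock: 14.5
eef_pos: [644.9, 171.8, 250.3]
tool_rot: [-3.141, -0.0, 2.711]
force: [0.5, 0.5, -0.0]
width: 30.6
gripper_force: 59.4
```

```bash
python3 - <<'E'
from m import *
im=grab('wrist','w7.png');s=state()
r=ray(dict(np.load('w6.npz')),280,325,135.2)-[423.2,136,0];print('ring off',r)
hsv=cv2.cvtColor(im['pixels'],cv2.COLOR_RGB2HSV);m=cv2.inRange(hsv,(0,0,110),(180,60,255))
c=max(cv2.findContours(m,0,1)[0],key=cv2.contourArea)[:,0]
P=np.array([ray(im,*q,17)[:2] for q in c])
# robust circle of radius 83
from scipy.optimize import least_squares
f=least_squares(lambda x:np.hypot(*(P-x).T)-83,[608.7,187.9],loss='soft_l1',f_scale=1);res=abs(f.fun)
print(f.x,len(P),(res<2).mean());print(s['eef_pos'],delta([608.7-r[0],187.9-r[1],180]))
cv2.drawContours(o:=im['pixels'][:,:,::-1].copy(),[c[:,None]],-1,(0,0,255),1);cv2.imwrite('pics/c7.png',o)
E
```

```text
ring off [  0.72589115   0.1732745  135.2       ]
[610.29225343 188.31163144] 587 1.0
[645.10858182 171.82263899 250.37663698] [ 4.04 -0.1   7.04]
```

View pics/c7.png

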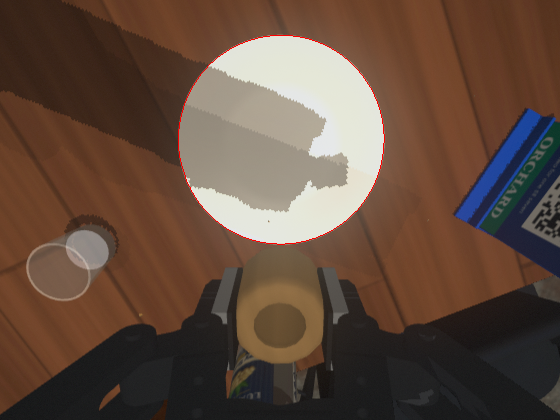

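The plate outline is found cleanly, and all the edge points fit an 83 mm circle centred at (610,188). The plate is free, so I lower the ring onto it.

Emit:
send_rows --rows '[[[1.5, 0, 1, 0, 0, 0], [3, 0, 3, 0, 0, 0], [4, -0.05, 6, 0, 0, 0], [4, -0.05, 9, 0, 0, 0], [4, -0.05, 12, 0, 0, 0], [4, -0.05, 14, 0, 0, 0], [4, -0.05, 15, 0, 0, 0], [4, -0.05, 15.5, 0, 0, 0], [4, -0.05, 15.5, 0, 0, 0], [4, -0.05, 15.5, 0, 0, 0]]]'

```text
clock: 15.55
eef_pos: [609.8, 188.6, 96.3]
tool_rot: [3.14, 0.001, 2.711]
force: [0.2, 0.1, 0.3]
width: 30.6
gripper_force: 59.4
```

Emit:
send_rows --rows '[[[0, 0, 0.2, 0, 0, 0], [0, 0, 0.4, 0, 0, 0], [0, 0, 0.5, 0, 0, 0], [0, 0, 0.5, 0, 0, 0], [0, 0, 0.5, 0, 0, 0]]]'

```text
clock: 16.05
eef_pos: [609.2, 188.2, 90.1]
tool_rot: [3.142, -0.0, 2.711]
force: [0.3, -0.6, 0.1]
width: 30.8
gripper_force: 59.4
```

Emit:
send_rows --rows '[[[0, 0, 0.1, 0, 0, 0], [0, 0, 0.15, 0, 0, 0], [0, 0, 0.15, 0, 0, 0], [0, 0, 0.15, 0, 0, 0]]]'

```text
clock: 16.45
eef_pos: [609.2, 188.2, 88.6]
tool_rot: [3.141, 0.0, 2.711]
force: [-0.0, 0.6, 1.2]
width: 31.1
gripper_force: 59.5
```

Emit:
send_rows --rows '[[[0, 0, 0.05, 0, 0, 0], [0, 0, 0.1, 0, 0, 0], [0, 0, 0.1, 0, 0, 0], [0, 0, 0.1, 0, 0, 0]]]'

```text
clock: 16.85
eef_pos: [609.2, 188.3, 88.4]
tool_rot: [-3.142, 0.0, 2.711]
force: [-1.4, -0.9, 7.1]
width: 30.7
gripper_force: 60.2
```

Contact. I release, opening only partway, and rise.

Emit:
send_rows --rows '[[[0, 0, 0, 0, 0, 0], [0, 0, 0, 0, 0, 0], [0, 0, 0, 0, 0, 0], [0, 0, 0, 0, 0, 0], [0, 0, 0, 0, 0, 0], [0, 0, 0, 0, 0, 0], [0, 0, 0, 0, 0, 0]]]' --grip 70

```text
clock: 17.55
eef_pos: [609.1, 188.2, 87.5]
tool_rot: [3.142, -0.0, 2.711]
force: [0.7, 0.8, -1.0]
width: 62.1
gripper_force: 0.0
```

Emit:
send_rows --rows '[[[0, 0, -0.5, 0, 0, 0], [0, 0, -2, 0, 0, 0], [0, 0, -5, 0, 0, 0], [0, 0, -9, 0, 0, 0], [0, 0, -13, 0, 0, 0], [0, 0, -15, 0, 0, 0], [-4, 0, -16, 0, 0, 0], [-4, 0, -16, 0, 0, 0], [-4, 0, -16, 0, 0, 0]]]'

```text
clock: 18.45
eef_pos: [646.2, 170.7, 248.7]
tool_rot: [3.141, 0.001, 2.709]
force: [-0.6, -0.2, 0.1]
width: 62.1
gripper_force: 0.0
```

```bash
python3 - <<'E'
from h import *
im=grab('wrist','w8.png');t=grab('scene','s8.png');s=state();print(s['eef_pos'],s['width'],s['clock'])
b=cv2.resize(t['pixels'][100:275,220:420,::-1],None,fx=1.2,fy=1.2)
b=cv2.copyMakeBorder(b,0,420-b.shape[0],0,0,0);cv2.imwrite('pics/c8.png',np.hstack([im['pixels'][:,:,::-1],b]))
E
```

```text
[644.66133105 171.96672841 247.84698937] 61.669020917832555 18.55
```

View pics/c8.png

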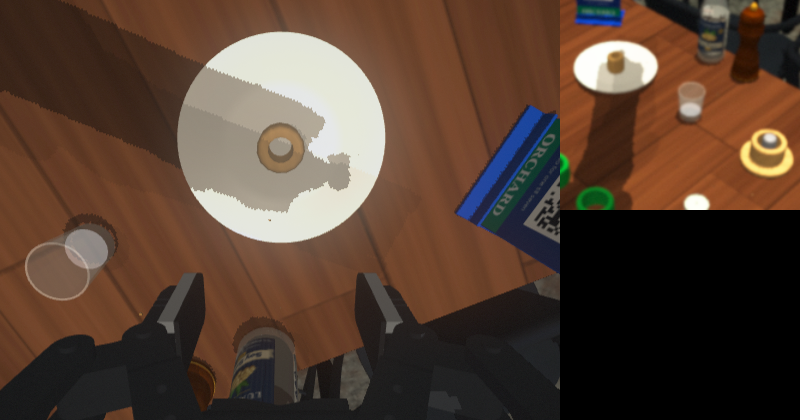

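The small ring stands upright in the middle of the plate, at (281,148) against the plate's (281,137); parallax from the ring's height explains the difference. The large ring is still on the post. I hand it in.

```bash
python3 -c "
from cell import ctrl
print(ctrl.finish_job())"
```

```text
the job is handed in; nothing more can be done
None
```

The job is handed in at about 18.6 s: the large ring sits flat on the stand's foot over the post, and the small ring stands hole upwards in the middle of the empty side plate.

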